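Park the index plunger and run out the plate carrier

TASK

Free the plate carrier of the print stand: pull up its sprung orange index plunger, twist it anticlockwise (seen from above) until you feel it drop into its rest notch, and let go so that it stays up by itself. Then slide the carrier by its orange handle all the way out against its end stop and let go. Be gentle: never force the plunger against its upper stop, its collar or the notch, do not push the carrier while it is still locked, do not ram the end stop, and leave the other things on the bench alone.

Things in the scene. Friction and masses are not known exactly. Their poses are not given: they have to be found in the camera images.
- stand: the print stand, bolted to the bench: aluminium base 270 x 345 mm, 15 mm thick. Origin on the bench top; x and y along the base's edges, z up (at yaw 0 they are the world's). The base spans x -155..115, y -152..192 mm. The plunger's axis stands at x 60, y -50 mm, held by a bracket whose top is at z 44 mm; the carrier slides towards +y; the end stop is at y 170 mm, 27 mm high.
- plunger_grip (a point): point to grip on the plunger, on its vertical axis. The orange wing handle is 14 mm thick (its own x), 40 mm long (its own y) and 32 mm tall: it reaches 13 mm above and 19 mm below this point, which is at z 85 mm when the plunger is home. At home its axes are those of the stand; they turn with the knob. Below the handle a 14 mm steel neck carries a 4 mm square steel cross pin, 50 mm long, along this x axis (square to the handle).
- plunger (a joint): lift of the plunger, m: 0 home (locked), spring pulls it down with about 4 N at 0 and about 10 N at 0.016. Its cross pin clears the 14 mm deep home slot and slides on the collar's top at 0.014; in the rest notch (4 mm deep; entered within about 0.06 rad of its middle) it stands at 0.010; the rigid upper stop is at 0.019. Let go, it sinks at about 0.15 m/s. The carrier is free above 0.0075.
- knob: the turning part of the plunger: wing handle, neck, cross pin and locking stem. Its origin is on the axis 44 mm above the bench when home, axes as plunger_grip. It turns anticlockwise seen from above only (0 home, end of turn at 1.65 rad), and only when lifted clear of the home slot.
- collar: steel collar about 60 mm across under the wing handle; top at z 62 mm, 4 mm below the handle when home. Origin on the plunger's axis at z 44 mm; axes as the stand. Home slot along x. A brass ring in it holds the one rest notch, clamped each time at another, unreported angle 0.85 to 1.44 rad anticlockwise from the home slot: see or feel it. Over 25 N between knob and collar, notch or upper stop strains it.
- carrier: dark plate carrier, 165 x 200 mm, 12.5 mm thick, top at z 29 mm, with a grey and black lattice print 22 mm tall bonded on it. Origin 16.5 mm above the bench, in the middle of its length; axes as the stand. Its friction is about 2 N.
- handle_grip (a point): point to grip on the carrier's upright orange handle: 14 mm thick (along y), 36 mm wide (along x), from z 29 to 74 mm; this point is at z 59.5 mm, in its middle plane. It lies at x 0, y 55 mm in the stand's frame when the carrier is home. Axes as the stand.
- sled (a joint): travel of the carrier towards the stand's +y, m: 0 home, 0.100 at the end stop.
- end_stop: rubber end stop of the carrier, 120 mm long, top at z 27 mm; origin on the bench under the middle of its face that meets the carrier.
- red_spool: bystander: black and red filament spool lying flat, 150 mm across, 50 mm high; origin under its centre.
- scraper: bystander: scraper, 190 mm long, lying on the front ledge (towards the stand's -x) of the stand's base; origin under its middle.
- glue_bottle: bystander: white bottle, 48 mm across, 120 mm high, orange cap; origin under its centre.
- print_vase: bystander: blue printed vase, 72 mm across, 85 mm high; origin under its centre.
- screwdriver: bystander: screwdriver, 170 mm long, lying on the bench; origin under its middle.
- hinge_print: bystander: yellow printed hinge leaf, 50 x 70 mm, up to 14 mm high; origin under its middle.

How it is judged:
On the way, in this order (a step that is already met when the one before it is completed fails the run):
1. the plunger stands in its rest notch, let go, with the carrier still home (value of joint plunger between 0.0075 and 0.0122 m and contact force between the fingers and knob below 0.2 N and value of joint sled below 0.006 m), for 0.3 s.
2. the carrier is out against its end stop (value of joint sled above 0.096 m), for 0.1 s.
At the end, for the whole second after the job is handed in: the plunger stays up by itself in its rest notch (lift 7.5 to 12.2 mm) and the carrier rests within 4 mm of its end stop (travel over 96 mm), both let go (value of joint plunger between 0.0075 and 0.0122 m and value of joint sled above 0.096 m and velocity of joint sled below 0.01 m/s and contact force between the fingers and knob below 0.2 N and contact force between the fingers and carrier below 0.2 N); the robot touches nothing.
It fails at once if the plunger is forced against its upper stop, collar or notch (more than 25 N) (contact force between knob and collar above 25 N).
It fails at once if the carrier is pushed hard against the locking stem (more than 15 N) (contact force between knob and carrier above 15 N).
It fails at once if the carrier rams the end stop (more than 25 N) (contact force between carrier and end_stop above 25 N).
It fails at once if one of the other things on the bench is shifted by more than 25 mm (distance of any of red_spool, scraper, glue_bottle, print_vase, screwdriver, hinge_print from where it was at the start of the episode above 0.025 m).
It also fails if it takes over 67 s, if anything falls off the work surface, if the arm or the gripper's body presses on something with over 40 N, if the wrist force passes 120 N, or if a joint passes its speed limit or range.

ROBOT

A 7-joint arm with a two-finger parallel gripper is mounted at the origin on the work surface. World frame = base frame: x ahead of the robot, y to its left, z up, the work surface at z = 0. Lengths are in m, angles in rad, forces in N, time in s.
With the tool pointing down it reaches from about 0.425 to 0.925 m from the base axis. Payload 6.8 kg.
Tool frame: the origin (TCP) lies midway between the tips of the shut fingers; the grasp point (between the pads) lies 19 mm behind it; x points along the fingers, y is the direction in which the jaws open and shut, and the axes are right-handed (so a half turn about x gives the same grasp; the last joint's range is limited). The gripper opens to 85 mm and grips with 20 to 120 N. Pads are 22 mm wide; open, the fingers measure 114 mm over their backs; the gripper's body (76 mm by 85 mm) begins 54 mm behind the grasp point. The pads swing forward as they close: fully open they stand 13 mm farther back than shut.
Start: joints at [1.002, 0.477, 0.022, 1.555, -0.011, 1.109, -0.083], TCP at [0.3, -0.605, 0.231] pointing down, gripper open.
Joint ranges: [-2.96, 2.96], [-0.34, 2.1], [-1.41, 1.46], [0.24, 2.44], [-1.37, 4.51], [0.17, 1.92], [-2.96, 2.96]. Speed limits (rad/s): [2.39, 2.39, 3.14, 3.14, 3.14, 3.14, 3.14].

INTERFACE

Orientations are given as a rotation vector (axis times angle).
In Python, from bench import r gives the robot as it stands.
- The arm moves only by the tool carry_out, never from a script. Its argument "targets" is one flat list of numbers, 7 for each row, row after row: the finger opening in m, from 0 to 0.0854, then the shift along the tool's x, y, z in m, then the turn, a rotation vector about the tool's x, y, z in units of 5 degrees (1.0 is 5 degrees). A call has 1 to 12 rows; each row is the pose to reach, as a shift and turn from the pose measured when the call began, along the tool's axes at that moment; what a row does not reach only later rows make up. A row lasts 1/8 s, in which the tool goes at most 62.5 mm and 10.7 degrees, less where a joint would pass 70% of its speed; a pose out of reach is approached as far as the arm can. A call with a gripper value outside its range is refused whole. The fingers move at their own pace and stop on an object; "squeeze" is the grip in N (left out, the last holds). Time passes only in rows, so rows that repeat a pose let the fingers close. It gives the time, the measured TCP pose, the force and the opening at its end, in the units of the state.
- r.get_obs(): the state, without advancing time (a new reading comes with each control period).
- r.grab_frame(name): name is "side" or "top" or "wrist"; returns the picture (384x512x3 uint8, blue, green, red); there is no depth.
- r.camera_info(name): a dict with "fx", "fy", "cx", "cy" (pixels), "xyz" and "orientation" of the camera in the world. Camera axes: x right, y up, looking along -z (the intrinsics and any distortion apply to the point x, -y, -z); pixel columns grow to the right and rows downward; lengths in m; the calibration is good to about 2 mm. The wrist camera is an equidistant fisheye: a pixel r from the principal point sees the ray r / f radians off the axis. A picture is of the moment at which its call begins: read the wrist's pose just before it. camera_info takes no time and is no camera call; for the wrist camera it gives the pose at the moment of the call.
- r.hand_in(): hands the job in, once; it reports no verdict.
The state is a dict: "clock": time; "joints": joint angles; "qvel": joint speeds; "tau": joint torques, N m; "tcp_pos": TCP position; "orientation": TCP orientation; "contact_force": force on the tool from outside, world axes, zero at the start; "moment": the same for the moment, N m; "grip_width": finger opening in m.
Only numpy, scipy, OpenCV 4.12 (cv2) and the standard library are available. Lean on these libraries where they do the work, as an engineer would, in place of code of your own. Each camera call takes 0.05 s, during which the arm holds its last target. There are 200 camera calls.

## Working session

There is one attempt and no reset: what is moved stays moved. The work goes in short steps, Python scripts to look and compute and a tool call to move; the robot and the scene stay as the last step left them, time stands still between calls to the robot, and variables do not carry over. Pictures are saved under pics/ and viewed, about 8 in all and at most 12, crops included, and the job is handed in when it is done.

Besides the shell and the picture viewer there is one more tool, called after "Emit:" in YAML: its name, and indented under it one key for each argument. carry_out: Moves the arm, as the interface text tells. Its arguments: {"type":"object","properties":{"targets":{"type":"array","items":{"type":"number"}},"squeeze":{"type":"number"}},"required":["targets"]}

```bash
mkdir -p pics; ls
cat > h.py <<'E'
import numpy as np,cv2
from scipy.spatial.transform import Rotation as R
from bench import r
def ray(ci,u,v,fish=False):
    x=(u-ci["cx"])/ci["fx"];y=(v-ci["cy"])/ci["fy"]
    if fish:
        t=np.hypot(x,y);s=np.sin(t)/t if t>1e-9 else 1.;d=np.array([x*s,-y*s,-np.cos(t)])
    else: d=np.array([x,-y,-1.])
    return np.array(ci["xyz"]),rot(ci["orientation"]).apply(d)
def rot(o):
    o=np.array(o,float)
    return R.from_matrix(o) if o.shape==(3,3) else R.from_rotvec(o)
def onz(ci,u,v,z,fish=False):
    o,d=ray(ci,u,v,fish);return o+d*(z-o[2])/d[2]
def proj(ci,p,fish=False):
    q=rot(ci["orientation"]).inv().apply(np.array(p)-ci["xyz"]);x,y=q[0],-q[1];z=-q[2]
    if fish:
        h=np.hypot(x,y);k=np.arctan2(h,z)/h
    else:k=1/z
    return ci["cx"]+ci["fx"]*x*k,ci["cy"]+ci["fy"]*y*k
E
python3 - <<'E'
from h import *
a=r.grab_frame("top");b=r.grab_frame("side")
cv2.imwrite("pics/top.png",a);cv2.imwrite("pics/side.png",b)
print(r.camera_info("top"),r.camera_info("side"),r.camera_info("wrist"));print(r.get_obs())
E
```

```text
pics
{'fx': 350.8816104415144, 'fy': 350.8816104415144, 'cx': 255.32398274019846, 'cy': 184.28785230936893, 'xyz': array([0.54539532, 0.06402625, 1.07039803]), 'orientation': array([ 0.03127908, -0.07289241, -1.57061712])} {'fx': 403.0634995679348, 'fy': 403.0634995679348, 'cx': 253.75813640641707, 'cy': 196.30177296568166, 'xyz': array([0.43147955, 0.85018876, 0.73105133]), 'orientation': array([ 0.14208354, -1.2918326 , -2.68088749])} {'fx': 297.3186396354542, 'fy': 297.3186396354542, 'cx': 254.3052468699243, 'cy': 193.79207391033896, 'xyz': array([ 0.36586633, -0.57215743,  0.37434069]), 'orientation': array([-0.26056996,  0.16337611, -1.10119117])}
{'clock': 0.1, 'joints': array([ 1.00188237,  0.47771799,  0.02234703,  1.55634559, -0.01148723,
        1.10930984, -0.08310837]), 'qvel': array([ 0.00045855, -0.00033984, -0.00043381, -0.00223521, -0.00043327,
       -0.001559  ,  0.001028  ]), 'tau': array([ 4.45871367e-03, -5.97758067e+01,  1.61375351e+00, -2.81953347e+01,
        1.28751813e-02,  4.97459143e-03,  3.84910749e-06]), 'tcp_pos': array([ 0.29990387, -0.60412058,  0.23042561]), 'orientation': array([ 1.96529846,  0.46272738, -1.96632059]), 'contact_force': array([-0.75777155, -0.55807954,  0.20651154]), 'moment': array([-0.00445466,  0.05461474,  0.03192211]), 'grip_width': 0.08559942857205208}
```

View pics/top.png

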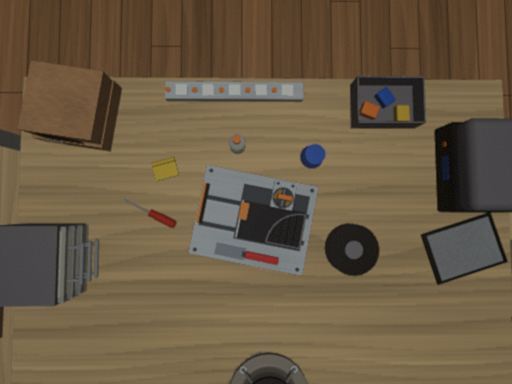

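View pics/side.png

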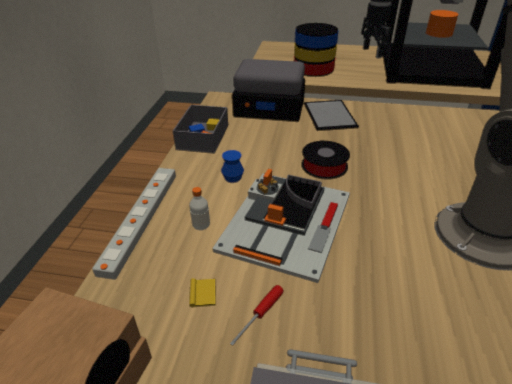

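Top view: the base spans roughly (190–318, 167–273), the plunger wing is at (284,197), the carrier handle at (243,211), and the orange end stop at (203,203). In the side view the bottle and vase stand behind the plunger, towards +x. Next I'll measure these points.

Run:
```python
from h import *
from itertools import product
a=cv2.imread("pics/top.png");ci=r.camera_info("top")
hsv=cv2.cvtColor(a,cv2.COLOR_BGR2HSV)
m=cv2.inRange(hsv,(5,170,120),(16,255,255));m[:, :190]=0;m[:,330:]=0;m[:160]=0;m[285:]=0
n,l,st,c=cv2.connectedComponentsWithStats(m)
for i in range(1,n):
    if st[i,4]>20: 
        mr=cv2.minAreaRect(np.argwhere(l==i)[:,::-1].astype(np.float32));print(st[i],c[i],mr)
        for z in(.027,.074,.098):print(z,onz(ci,*c[i],z))
# base: grey, low saturation bright
g=((hsv[...,1]<60)&(hsv[...,2]>110)).astype(np.uint8);g[:, :185]=0;g[:,325:]=0;g[:160]=0;g[285:]=0
p=np.argwhere(g)[:,::-1]
n,l,st,c=cv2.connectedComponentsWithStats(g)
k=1+np.argmax(st[1:,4]);mr=cv2.minAreaRect(np.argwhere(l==k)[:,::-1].astype(np.float32))
b=cv2.boxPoints(mr);w=[onz(ci,*q,.015)[:2] for q in b];print(mr,b,np.round(w,4))
w=np.array(w);print([np.linalg.norm(w[i]-w[i-1]) for i in range(4)],w.mean(0),[np.arctan2(*(w[i]-w[i-1])[::-1]) for i in range(4)])
```

```text
[197 184   9  37  49] [201.18367347 201.87755102] ((201.14109802246094, 202.029052734375), (1.2675325870513916, 36.87367630004883), 11.633633613586426)
0.027 [0.56247818 0.19666673 0.027     ]
0.074 [0.56170868 0.19069193 0.074     ]
0.098 [0.56131574 0.18764096 0.098     ]
[278 194  14   7  60] [284.61666667 196.95      ] ((284.5192565917969, 196.9038543701172), (13.532013893127441, 4.3145551681518555), 11.309932708740234)
0.027 [ 0.5769024  -0.05096976  0.027     ]
0.074 [ 0.57548316 -0.04578975  0.074     ]
0.098 [ 0.57475844 -0.04314464  0.098     ]
[239 203  10  16  99] [243.38383838 210.70707071] ((243.61769104003906, 210.52943420410156), (6.790997505187988, 15.764815330505371), 14.03624439239502)
0.027 [0.53621465 0.07183154 0.027     ]
0.074 [0.5366282  0.07147995 0.074     ]
0.098 [0.53683937 0.07130041 0.098     ]
((253.256591796875, 219.49148559570312), (116.33378601074219, 91.06976318359375), 11.09372329711914) [[187.41505 252.98332]
 [204.93819 163.61533]
 [319.09814 185.99965]
 [301.575   275.36765]] [[ 0.4115  0.2375]
 [ 0.6779  0.1879]
 [ 0.6104 -0.1572]
 [ 0.344  -0.1012]]
[np.float64(0.34539604082175634), np.float64(0.2709832517627236), np.float64(0.3517131193514611), np.float64(0.27217114634043277)] [0.51095619 0.04173407] [np.float64(1.374094618921201), np.float64(-0.1839789001192325), np.float64(-1.764101166933555), np.float64(2.934355194013986)]
```

```bash
cat >> h.py <<'E'
def plan(p,yaw):
    "shift/turn from current pose to TCP p, tool x down, tool y at world yaw (mod pi, nearest)"
    o=r.get_obs();T=rot(o["orientation"]);M=T.as_matrix()
    best=None
    for y in(yaw,yaw+np.pi):
        Y=np.array([np.cos(y),np.sin(y),0]);X=np.array([0,0,-1.]);G=R.from_matrix(np.c_[X,Y,np.cross(X,Y)])
        t=(T.inv()*G).as_rotvec()
        print("shift",np.round(T.inv().apply(np.array(p)-o["tcp_pos"]),4),"turn",np.round(np.degrees(t)/5,2))
    print("clock",o["clock"],"yaw y",np.arctan2(M[1,1],M[0,1]),"x axis",M[:,0],"j",np.round(o["joints"],2),"F",np.round(o["contact_force"],2),o["grip_width"])
E
python3 -c "
from h import *
plan([.575,-.043,.20],-.19)"
```

```text
shift [ 0.031  -0.3802 -0.4959] turn [-1.054e+01 -1.000e-02  2.000e-02]
shift [ 0.031  -0.3802 -0.4959] turn [2.546e+01 2.000e-02 1.000e-02]
clock 0.1 yaw y -1.1099689440775604 x axis [-8.52079094e-04  1.41584445e-03 -9.99998635e-01] j [ 1.    0.48  0.02  1.56 -0.01  1.11 -0.08] F [-0.76 -0.56  0.21] 0.08559942857205208
```

Emit:
carry_out:
  targets: [0.0854, 0.003, -0.032, -0.041, -0.9, 0, 0, 0.0854, 0.006, -0.064, -0.083, -1.8, 0, 0, 0.0854, 0.009, -0.095, -0.124, -2.7, 0, 0, 0.0854, 0.012, -0.127, -0.165, -3.5, 0, 0, 0.0854, 0.015, -0.158, -0.207, -4.4, 0, 0, 0.0854, 0.018, -0.19, -0.248, -5.3, 0, 0, 0.0854, 0.02, -0.222, -0.289, -6.2, 0, 0, 0.0854, 0.022, -0.253, -0.331, -7, 0, 0, 0.0854, 0.024, -0.285, -0.372, -7.9, 0, 0, 0.0854, 0.026, -0.317, -0.413, -8.8, 0, 0, 0.0854, 0.028, -0.35, -0.455, -9.7, 0, 0, 0.0854, 0.03, -0.38, -0.496, -10.5, 0, 0]
  squeeze: 60

```text
clock: 1.6
tcp_pos: [0.5755, -0.0415, 0.2007]
orientation: [1.349, 1.115, -1.349]
contact_force: [0.5, 0.4, -0.3]
grip_width: 0.0853
```

```bash
python3 -c "
from h import *
plan([.575,-.043,.20],-.19)
ci=r.camera_info('wrist');a=r.grab_frame('wrist');cv2.imwrite('pics/w1.png',a);print(proj(ci,[.575,-.043,.098],True),ci)
np.save('w1.npy',ci,allow_pickle=True)"
```

```text
shift [ 0.0007 -0.0002  0.0015] turn [-0.01 -0.01  0.02]
shift [ 0.0007 -0.0002  0.0015] turn [3.599e+01 3.000e-02 2.000e-02]
clock 1.6 yaw y -0.19119913066417532 x axis [-0.00132644  0.00141191 -0.99999812] j [ 0.28  0.38 -0.4   1.8   0.17  0.99 -0.38] F [ 0.55  0.35 -0.31] 0.0852588382839742
(np.float64(253.97632714605717), np.float64(194.27797315377867)) {'fx': 297.3186396354542, 'fy': 297.3186396354542, 'cx': 254.3052468699243, 'cy': 193.79207391033896, 'xyz': array([0.58963961, 0.02992017, 0.34469602]), 'orientation': array([-0.29018985,  0.02881979, -0.18930436])}
```

View pics/w1.png

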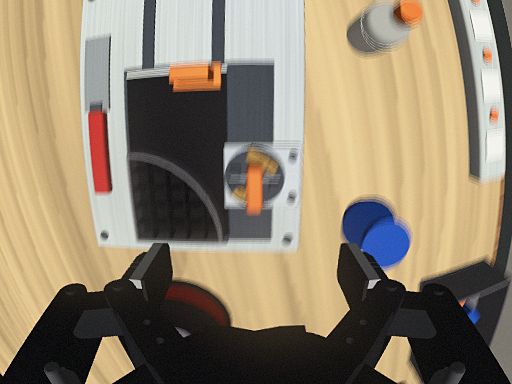

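The wrist view is motion-blurred. The wing is near (255,185), with a brass ring visible on the upper right of the collar at about (265,160). I'll take a still frame and zoom in on the collar.

```bash
python3 -c "
from h import *
r.grab_frame('wrist');ci=r.camera_info('wrist');a=r.grab_frame('wrist');cv2.imwrite('pics/w2.png',a)
c=a[125:245,185:320];cv2.imwrite('pics/w2c.png',cv2.resize(c,None,fx=5,fy=5,interpolation=cv2.INTER_CUBIC))
hsv=cv2.cvtColor(a,cv2.COLOR_BGR2HSV);m=cv2.inRange(hsv,(5,190,150),(15,255,255));m[:,:215]=0;m[:,300:]=0;m[:130]=0;m[240:]=0
n,l,st,cc=cv2.connectedComponentsWithStats(m)
for i in range(1,n):
  if st[i,4]>20: 
    mr=cv2.minAreaRect(np.argwhere(l==i)[:,::-1].astype(np.float32));print(st[i],cc[i],mr,onz(ci,*cc[i],.098,True))
    for q in cv2.boxPoints(mr):print(q,onz(ci,*q,.098,True))
S=R.from_rotvec([0,0,-.19]);P=np.array([.575,-.043,.062])
print('axis',proj(ci,P,True))
for t in(0,.85,1.,1.2,1.44,1.57):print(t,*[np.round(proj(ci,P+S.apply([s*.027*np.cos(t),s*.027*np.sin(t),0]),True),1) for s in(1,-1)])
plan([.575,-.043,.20],-.19)
"
```

```text
axis (np.float64(253.6757338632799), np.float64(190.00518488463786))
0 [280.9 190.2] [226.5 189.8]
0.85 [272.1 170.1] [235.9 209.2]
1.0 [268.9 167.6] [239.1 211.5]
1.2 [263.9 165.1] [243.9 213.8]
1.44 [257.5 163.4] [250.  215.3]
1.57 [253.9 163.1] [253.5 215.6]
shift [ 0.0006 -0.      0.0036] turn [ 0.02 -0.03  0.02]
shift [ 0.0006 -0.      0.0036] turn [-3.598e+01 -3.000e-02 -5.000e-02]
clock 1.75 yaw y -0.187870275719615 x axis [-0.00118567  0.00325192 -0.99999401] j [ 0.28  0.38 -0.4   1.8   0.17  0.99 -0.38] F [ 0.53 -1.3  -0.09] 0.08540526567955119
```

View pics/w2c.png

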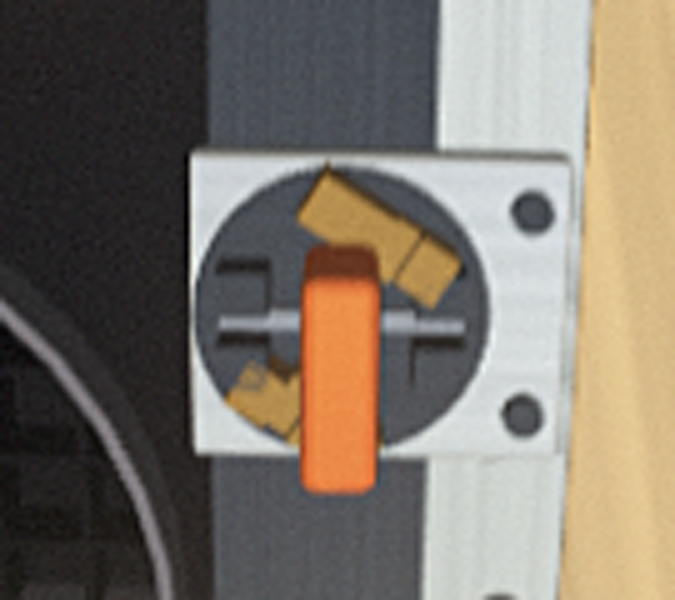

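Zoomed view: the collar circle is centred at about (254,187), the wing top at (253,202), and the pin lies along the stand's x. The brass inserts are at upper right (crop (300–460,170–310), with a step near (410,250)) and lower left. I'll move the camera straight above for one closer look.

Emit:
carry_out:
  targets: [0.0854, 0.03, 0, 0.03, 0, 0, 0, 0.0854, 0.06, 0, 0.05, 0, 0, 0, 0.0854, 0.075, 0, 0.06, 0, 0, 0, 0.0854, 0.08, 0, 0.06, 0, 0, 0, 0.0854, 0.08, 0, 0.06, 0, 0, 0]

```text
clock: 2.38
tcp_pos: [0.5649, -0.0973, 0.1209]
orientation: [1.348, 1.118, -1.345]
contact_force: [0.5, -0.3, 0.1]
grip_width: 0.0849
```

```bash
python3 -c "
from h import *
r.grab_frame('wrist');ci=r.camera_info('wrist');a=r.grab_frame('wrist');print(ci);cv2.imwrite('pics/w3.png',a)
np.save('w3.npy',ci,allow_pickle=True)
# rectified view on plane z=.062 around the plunger, stand axes, 8 px/mm
S=R.from_rotvec([0,0,-.19]);P=np.array([.575,-.043,.062])
n=600;g=(np.arange(n)-n/2)/8000
mx=np.zeros((n,n),np.float32);my=mx.copy()
for i in range(n):
  for j in range(n):
    mx[i,j],my[i,j]=proj(ci,P+S.apply([g[j],-g[i],0]),True)
cv2.imwrite('pics/w3c.png',cv2.remap(a,mx,my,cv2.INTER_CUBIC))
"
```

```text
{'fx': 297.3186396354542, 'fy': 297.3186396354542, 'cx': 254.3052468699243, 'cy': 193.79207391033896, 'xyz': array([ 0.57886557, -0.02594994,  0.26548304]), 'orientation': array([-0.28784762,  0.02672924, -0.18514161])}
```

View pics/w3c.png

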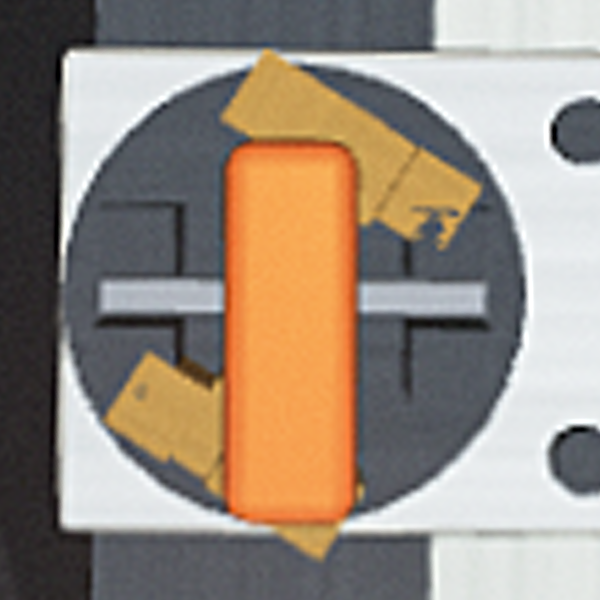

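Rectified view (8 px/mm): the collar is centred at (295,294), within 1 mm of the prediction, and the pin lies along x. The brass notch walls are at (417,150)–(378,220) and, on the lower bar, (225,440)–(205,480). That puts the notch at about 57°, or 0.99 rad. Next is the grasp.

```bash
python3 -c "
from h import *
plan([.5746,-.0421,.067],-.19)"
```

```text
shift [ 0.0546 -0.0011 -0.0556] turn [ 0.04 -0.04  0.  ]
shift [ 0.0546 -0.0011 -0.0556] turn [-35.96  -0.    -0.06]
clock 2.475 yaw y -0.18658465989005707 x axis [ 6.37305806e-04  3.47962841e-03 -9.99993743e-01] j [ 0.34  0.47 -0.36  1.88  0.21  0.83 -0.31] F [-0.13 -1.21  0.48] 0.0856713236668909
```

Emit:
carry_out:
  targets: [0.0854, 0, 0, -0.03, 0, 0, 0, 0.0854, 0, -0.001, -0.05, 0, 0, 0, 0.0854, 0.005, -0.001, -0.0556, 0, 0, 0, 0.0854, 0.025, -0.001, -0.0556, 0, 0, 0, 0.0854, 0.045, -0.001, -0.0556, 0, 0, 0, 0.0854, 0.0546, -0.001, -0.0556, 0, 0, 0, 0.0854, 0.0546, -0.001, -0.0556, 0, 0, 0, 0.0854, 0.0546, -0.001, -0.0556, 0, 0, 0]

```text
clock: 3.48
tcp_pos: [0.5752, -0.0423, 0.0676]
orientation: [1.349, 1.117, -1.343]
contact_force: [-0.1, -0.5, 0.2]
grip_width: 0.0855
```

```bash
python3 -c "
from h import *
plan([.5746,-.0421,.067],-.19)"
```

```text
shift [ 0.0006 -0.0006 -0.0001] turn [ 0.04 -0.04 -0.01]
shift [ 0.0006 -0.0006 -0.0001] turn [-3.596e+01  2.000e-02 -6.000e-02]
clock 3.475 yaw y -0.1868133991672584 x axis [ 0.0016684   0.00333909 -0.99999303] j [ 0.23  0.54 -0.34  1.9   0.26  0.73 -0.45] F [-0.1  -0.53  0.21] 0.08552337315376134
```

Emit:
carry_out:
  targets: [0.06, 0, -0.0006, 0, 0, 0, 0, 0.03, 0, -0.0006, 0, 0, 0, 0, 0.012, 0, -0.0006, 0, 0, 0, 0, 0.005, 0, -0.0006, 0, 0, 0, 0, 0.005, 0, -0.0006, 0, 0, 0, 0, 0.005, 0, -0.0006, 0, 0, 0, 0, 0.005, 0, -0.0006, 0, 0, 0, 0, 0.005, 0, -0.0006, 0, 0, 0, 0]
  squeeze: 50

```text
clock: 4.47
tcp_pos: [0.5742, -0.0421, 0.0679]
orientation: [1.348, 1.117, -1.343]
contact_force: [-3.4, -0.3, 5.9]
grip_width: 0.0131
```

Emit:
carry_out:
  targets: [0.005, -0.004, 0, 0, 0, 0, 0, 0.005, -0.008, 0, 0, 0, 0, 0, 0.005, -0.012, 0, 0, 0, 0, 0, 0.005, -0.014, 0, 0, 0, 0, 0, 0.005, -0.016, 0, 0, 0, 0, 0, 0.005, -0.016, 0, 0, 0, 0, 0, 0.005, -0.016, 0, 0, 0, 0, 0]

```text
clock: 5.35
tcp_pos: [0.5741, -0.0421, 0.0838]
orientation: [1.348, 1.117, -1.344]
contact_force: [1.7, 0.4, -10.6]
grip_width: 0.0133
```

```bash
python3 -c "
from h import *
plan([.5746,-.0421,.084],-.19)
o=r.get_obs();print(o['tcp_pos'],o['contact_force'],o['moment'])"
```

```text
shift [-0.0002  0.0005 -0.0001] turn [ 0.04 -0.04 -0.  ]
shift [-0.0002  0.0005 -0.0001] turn [-35.96   0.    -0.06]
clock 5.35 yaw y -0.18676206283932872 x axis [ 7.18159949e-04  3.27706030e-03 -9.99994373e-01] j [ 0.24  0.52 -0.35  1.9   0.25  0.76 -0.44] F [  1.73   0.38 -10.64] 0.01325570227375022
[ 0.57410948 -0.04213087  0.08377326] [  1.72690917   0.37729086 -10.64242046] [ 0.1143802  -0.64134214 -0.05988877]
```

Emit:
carry_out:
  targets: [0.005, 0, 0, 0, -1, 0, 0, 0.005, 0, 0, 0, -2.2, 0, 0, 0.005, 0, 0, 0, -3.4, 0, 0, 0.005, 0, 0, 0, -4.6, 0, 0, 0.005, 0, 0, 0, -5.8, 0, 0, 0.005, 0, 0, 0, -7, 0, 0, 0.005, 0, 0, 0, -8.2, 0, 0, 0.005, 0, 0, 0, -9.4, 0, 0, 0.005, 0, 0, 0, -10.4, 0, 0, 0.005, 0, 0, 0, -11.3, 0, 0, 0.005, 0, 0, 0, -11.3, 0, 0, 0.005, 0, 0, 0, -11.3, 0, 0]

```text
clock: 6.85
tcp_pos: [0.5735, -0.0422, 0.0835]
orientation: [0.607, 1.487, -0.602]
contact_force: [-0.7, 1.2, -11.0]
grip_width: 0.0135
```

```bash
python3 -c "
from h import *
plan([.5742,-.0421,.084],-.19+.99)
o=r.get_obs();print(o['tcp_pos'],o['contact_force'],o['moment'])"
```

```text
shift [-0.0005  0.0005  0.0004] turn [-0.02 -0.03 -0.02]
shift [-0.0005  0.0005  0.0004] turn [ 3.598e+01 -3.000e-02  5.000e-02]
clock 6.85 yaw y 0.7978958002876305 x axis [-4.95418076e-04  3.08591081e-03 -9.99995116e-01] j [ 0.42  0.57 -0.59  1.89  0.42  0.81  0.41] F [ -0.65   1.24 -10.97] 0.013477169886350403
[ 0.57351971 -0.04218392  0.08350606] [ -0.65051481   1.23919966 -10.97233149] [ 0.25749933 -0.09710421  0.07147087]
```

Emit:
carry_out:
  targets: [0.005, 0.001, 0, 0, 0, 0, 0, 0.005, 0.002, 0, 0, 0, 0, 0, 0.005, 0.003, 0, 0, 0, 0, 0, 0.005, 0.003, 0, 0, 0, 0, 0, 0.005, 0.003, 0, 0, 0, 0, 0]

```text
clock: 7.48
tcp_pos: [0.5735, -0.0422, 0.0805]
orientation: [0.607, 1.487, -0.602]
contact_force: [0.2, 0.8, -10.1]
grip_width: 0.0131
```

Emit:
carry_out:
  targets: [0.005, 0.001, 0, 0, 0, 0, 0, 0.005, 0.0015, 0, 0, 0, 0, 0, 0.005, 0.002, 0, 0, 0, 0, 0, 0.005, 0.002, 0, 0, 0, 0, 0]

```text
clock: 7.98
tcp_pos: [0.5735, -0.0422, 0.0785]
orientation: [0.607, 1.487, -0.602]
contact_force: [0.8, 0.3, -8.9]
grip_width: 0.0134
```

The pin is in the notch: the force stays at the spring's value below collar height. I'll let go now.

Emit:
carry_out:
  targets: [0.016, 0.0005, 0, 0, 0, 0, 0, 0.025, 0.0005, 0, 0, 0, 0, 0, 0.05, 0.0005, 0, 0, 0, 0, 0, 0.0854, 0.0005, 0, 0, 0, 0, 0, 0.0854, 0.0005, 0, 0, 0, 0, 0, 0.0854, 0.0005, 0, 0, 0, 0, 0, 0.0854, 0.0005, 0, 0, 0, 0, 0]

```text
clock: 8.85
tcp_pos: [0.5735, -0.0422, 0.078]
orientation: [0.607, 1.487, -0.602]
contact_force: [-0.2, -0.2, 0.3]
grip_width: 0.0853
```

```bash
python3 -c "
from h import *
ci=r.camera_info('wrist');a=r.grab_frame('wrist');cv2.imwrite('pics/w4.png',cv2.resize(a[100:300,150:370],None,fx=3,fy=3,interpolation=cv2.INTER_CUBIC))
for z in(.098,.108,.112):print(z,proj(ci,[.5746,-.0421,z],True))
plan([.5742,-.0421,.17],-.19+.99)
"
```

```text
0.098 (np.float64(256.6322256120079), np.float64(266.3716306998711))
0.108 (np.float64(256.83655499360725), np.float64(277.53493656175056))
0.112 (np.float64(256.9252963844003), np.float64(282.39938415627427))
shift [-0.092   0.0007  0.0002] turn [-0.02 -0.03 -0.02]
shift [-0.092   0.0007  0.0002] turn [ 3.597e+01 -3.000e-02  5.000e-02]
clock 8.9 yaw y 0.7978195280655241 x axis [-6.26041115e-04  3.09177661e-03 -9.99995024e-01] j [ 0.41  0.57 -0.58  1.89  0.42  0.8   0.4 ] F [-0.09  0.21 -0.22] 0.08577964063277593
```

View pics/w4.png

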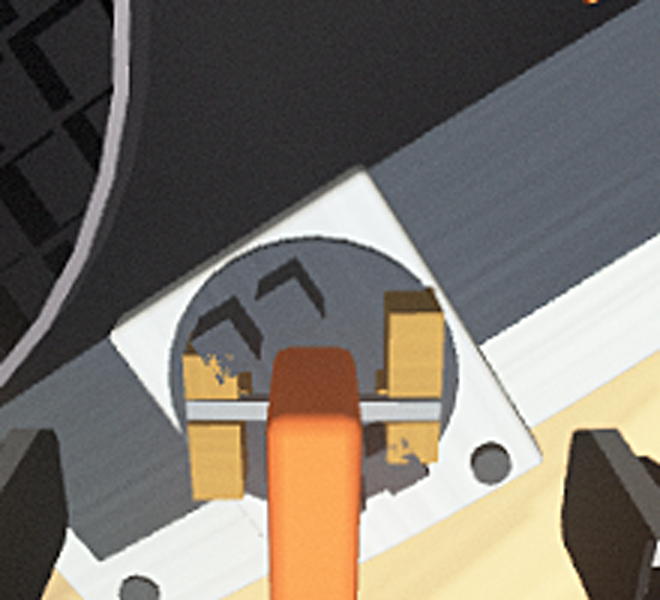

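The pin is seated between the brass notch walls (crop y≈410) and the wing stands raised and free. Next I'll go up and over to the carrier handle.

Emit:
carry_out:
  targets: [0.0854, -0.02, 0, 0, 0, 0, 0, 0.0854, -0.05, 0, 0, 0, 0, 0, 0.0854, -0.08, 0, 0, 0, 0, 0, 0.0854, -0.09, 0, 0, 0, 0, 0]

```text
clock: 9.4
tcp_pos: [0.575, -0.0422, 0.171]
orientation: [0.607, 1.483, -0.601]
contact_force: [1.0, 0.4, -0.5]
grip_width: 0.0855
```

```bash
python3 -c "
from h import *
plan([.536,.072,.12],-.19+np.pi/2)"
```

```text
shift [ 0.0511  0.0543 -0.1077] turn [-6.68  0.02 -0.05]
shift [ 0.0511  0.0543 -0.1077] turn [29.32 -0.06 -0.03]
clock 9.4 yaw y 0.7978278598366237 x axis [ 0.00376479  0.00276932 -0.99998908] j [ 0.47  0.46 -0.65  1.82  0.33  0.97  0.48] F [ 0.98  0.37 -0.5 ] 0.08554418029217024
```

Emit:
carry_out:
  targets: [0.0854, 0, 0.013, -0.027, -1.5, 0, 0, 0.0854, 0, 0.027, -0.054, -3, 0, 0, 0.0854, 0.01, 0.04, -0.08, -4.5, 0, 0, 0.0854, 0.03, 0.054, -0.108, -6, 0, 0, 0.0854, 0.051, 0.0543, -0.1077, -6.7, 0, 0, 0.0854, 0.051, 0.0543, -0.1077, -6.7, 0, 0, 0.0854, 0.051, 0.0543, -0.1077, -6.7, 0, 0]

```text
clock: 10.28
tcp_pos: [0.5363, 0.0716, 0.1206]
orientation: [0.152, 1.562, -0.147]
contact_force: [-0.3, 1.0, 0.0]
grip_width: 0.0854
```

```bash
python3 -c "
from h import *
r.grab_frame('wrist');ci=r.camera_info('wrist');a=r.grab_frame('wrist');cv2.imwrite('pics/w5.png',a)
hsv=cv2.cvtColor(a,cv2.COLOR_BGR2HSV);m=cv2.inRange(hsv,(5,150,100),(18,255,255))
n,l,st,cc=cv2.connectedComponentsWithStats(m)
for i in range(1,n):
  if st[i,4]>100: print(st[i],onz(ci,*cc[i],.074,True),cc[i])
print('exp',proj(ci,[.536,.072,.074],True))
plan([.536,.072,.046],-.19+np.pi/2)"
```

```text
[384 129  25 127 992] [0.53848882 0.17652756 0.074     ] [397.04435484 190.50907258]
[ 239  167   31   72 2034] [0.52588876 0.07322875 0.074     ] [253.97787611 200.52900688]
exp (np.float64(255.00641731223737), np.float64(214.5828111731304))
shift [ 0.075 -0.    -0.001] turn [-0.    0.05 -0.04]
shift [ 0.075 -0.    -0.001] turn [36.   -0.06 -0.08]
clock 10.375 yaw y 1.3807835200303702 x axis [ 0.00508528  0.00269511 -0.99998344] j [ 0.36  0.51 -0.78  1.94  0.46  0.87  0.73] F [-0.29 -0.48 -0.34] 0.08521306411295337
```

View pics/w5.png

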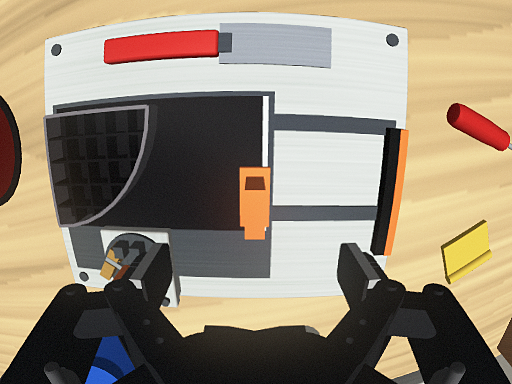

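The handle top is at about (255,215), as predicted. The carrier's run up to the orange stop at (397,190) is clear. I'll descend with the jaws partly closed, then grip.

Emit:
carry_out:
  targets: [0.045, 0.01, 0, -0.001, 0, 0, 0, 0.045, 0.03, 0, -0.001, 0, 0, 0, 0.045, 0.05, 0, -0.001, 0, 0, 0, 0.045, 0.065, 0, -0.001, 0, 0, 0, 0.045, 0.073, 0, -0.001, 0, 0, 0, 0.045, 0.073, 0, -0.001, 0, 0, 0, 0.03, 0.073, 0, -0.001, 0, 0, 0, 0.015, 0.073, 0, -0.001, 0, 0, 0, 0.005, 0.073, 0, -0.001, 0, 0, 0, 0.005, 0.073, 0, -0.001, 0, 0, 0, 0.005, 0.073, 0, -0.001, 0, 0, 0]
  squeeze: 30

```text
clock: 11.75
tcp_pos: [0.5365, 0.0721, 0.0486]
orientation: [0.152, 1.56, -0.147]
contact_force: [-0.9, -0.9, 5.6]
grip_width: 0.0134
```

```bash
python3 -c "
from h import *
o=r.get_obs();S=R.from_rotvec([0,0,-.19])
plan(o['tcp_pos']+S.apply([0,.1,0]),-.19+np.pi/2)
print(o['tcp_pos'],o['contact_force'])"
```

```text
shift [ 0.0004  0.1    -0.0001] turn [-0.01  0.06 -0.04]
shift [ 0.0004  0.1    -0.0001] turn [35.99 -0.07 -0.1 ]
clock 11.75 yaw y 1.3802307054528193 x axis [ 0.00603661  0.00268363 -0.99997818] j [ 0.29  0.61 -0.7   1.98  0.57  0.75  0.64] F [-0.95 -0.89  5.57] 0.01338087477104505
[0.53649057 0.07208792 0.04860797] [-0.94890159 -0.8938408   5.57334537]
```

Emit:
carry_out:
  targets: [0.005, 0, 0.004, 0, 0, 0, 0, 0.005, 0, 0.008, 0, 0, 0, 0, 0.005, 0, 0.012, 0, 0, 0, 0, 0.005, 0, 0.016, 0, 0, 0, 0, 0.005, 0, 0.02, 0, 0, 0, 0, 0.005, 0, 0.02, 0, 0, 0, 0]

```text
clock: 12.5
tcp_pos: [0.5406, 0.0926, 0.0487]
orientation: [0.152, 1.559, -0.146]
contact_force: [1.0, 0.6, -0.6]
grip_width: 0.0136
```

Emit:
carry_out:
  targets: [0.005, 0, 0.007, 0, 0, 0, 0, 0.005, 0, 0.015, 0, 0, 0, 0, 0.005, 0, 0.023, 0, 0, 0, 0, 0.005, 0, 0.031, 0, 0, 0, 0, 0.005, 0, 0.039, 0, 0, 0, 0, 0.005, 0, 0.047, 0, 0, 0, 0, 0.005, 0, 0.054, 0, 0, 0, 0, 0.005, 0, 0.061, 0, 0, 0, 0, 0.005, 0, 0.066, 0, 0, 0, 0, 0.005, 0, 0.07, 0, 0, 0, 0, 0.005, 0, 0.07, 0, 0, 0, 0]

```text
clock: 13.88
tcp_pos: [0.5545, 0.1621, 0.0487]
orientation: [0.153, 1.559, -0.145]
contact_force: [6.0, -1.0, -8.2]
grip_width: 0.0136
```

```bash
python3 -c "
from h import *
o=r.get_obs();S=R.from_rotvec([0,0,-.19]);print(S.inv().apply(o['tcp_pos']-np.array([.5365,.0721,.0486])),S.inv().apply(o['contact_force']))
import time"
```

```text
[0.00065561 0.09176122 0.00014977] [ 6.05952876  0.14953485 -8.18007849]
```

Emit:
carry_out:
  targets: [0.005, 0, 0.002, 0.0005, 0, 0, 0, 0.005, 0, 0.003, 0.0005, 0, 0, 0, 0.005, 0, 0.004, 0.0005, 0, 0, 0, 0.005, 0, 0.005, 0.0005, 0, 0, 0, 0.005, 0, 0.006, 0.0005, 0, 0, 0, 0.005, 0, 0.007, 0.0005, 0, 0, 0, 0.005, 0, 0.007, 0.0005, 0, 0, 0]

```text
clock: 14.75
tcp_pos: [0.556, 0.1691, 0.0487]
orientation: [0.153, 1.559, -0.144]
contact_force: [-0.5, -0.7, -1.9]
grip_width: 0.0132
```

```bash
python3 -c "
from h import *
o=r.get_obs();S=R.from_rotvec([0,0,-.19]);print(S.inv().apply(o['tcp_pos']-np.array([.5365,.0721,.0486])),S.inv().apply(o['contact_force']))"
```

```text
[0.00080511 0.0989536  0.0001097 ] [-0.31141203 -0.76991263 -1.86227143]
```

Emit:
carry_out:
  targets: [0.005, 0, 0.0004, 0, 0, 0, 0, 0.005, 0, 0.0008, 0, 0, 0, 0, 0.005, 0, 0.0008, 0, 0, 0, 0]

```text
clock: 15.12
tcp_pos: [0.5561, 0.1699, 0.0487]
orientation: [0.153, 1.559, -0.144]
contact_force: [-0.5, -1.4, -1.9]
grip_width: 0.0135
```

```bash
python3 -c "
from h import *
o=r.get_obs();S=R.from_rotvec([0,0,-.19]);print(S.inv().apply(o['tcp_pos']-np.array([.5365,.0721,.0486])),S.inv().apply(o['contact_force']))"
```

```text
[0.00081809 0.09977094 0.00011252] [-0.25872792 -1.51299656 -1.9340341 ]
```

Emit:
carry_out:
  targets: [0.005, 0, 0.0004, 0, 0, 0, 0, 0.005, 0, 0.0008, 0, 0, 0, 0, 0.005, 0, 0.0008, 0, 0, 0, 0]

```text
clock: 15.5
tcp_pos: [0.5562, 0.1701, 0.0487]
orientation: [0.153, 1.559, -0.145]
contact_force: [-0.7, -4.6, 1.5]
grip_width: 0.0136
```

```bash
python3 -c "
from h import *
o=r.get_obs();S=R.from_rotvec([0,0,-.19]);print(S.inv().apply(o['tcp_pos']-np.array([.5365,.0721,.0486])),S.inv().apply(o['contact_force']))"
```

```text
[7.88132301e-04 9.99711999e-02 9.70509112e-05] [ 0.14724333 -4.6172859   1.46978305]
```

Contact with the stop: travel is 100.0 mm and the force has risen gently to 4.6 N. I'll release and retreat upward.

Emit:
carry_out:
  targets: [0.018, 0, 0, 0, 0, 0, 0, 0.03, 0, 0, 0, 0, 0, 0, 0.045, 0, 0, 0, 0, 0, 0, 0.045, -0.01, 0, 0, 0, 0, 0, 0.045, -0.04, 0, 0, 0, 0, 0, 0.045, -0.08, 0, 0, 0, 0, 0, 0.045, -0.13, 0, 0, 0, 0, 0, 0.045, -0.16, 0, 0, 0, 0, 0, 0.045, -0.16, 0, 0, 0, 0, 0, 0.045, -0.16, 0, 0, 0, 0, 0]

```text
clock: 16.75
tcp_pos: [0.5547, 0.1692, 0.2084]
orientation: [0.152, 1.56, -0.146]
contact_force: [0.3, -0.1, -0.4]
grip_width: 0.0451
```

```bash
python3 -c "
from h import *
print(r.get_obs()['tcp_pos'],r.get_obs()['contact_force'])
a=r.grab_frame('side');b=r.grab_frame('wrist')
cv2.imwrite('pics/end.png',np.hstack([cv2.resize(a[150:290,200:370],(480,395),interpolation=cv2.INTER_CUBIC),cv2.resize(b,(320,395))]))"
```

```text
[0.55471037 0.16917479 0.20839226] [ 0.26741203 -0.13272285 -0.36791231]
```

View pics/end.png

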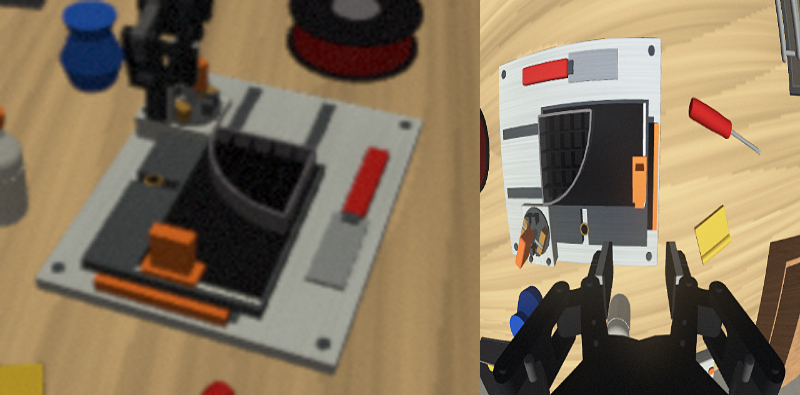

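The carrier edge lies against the orange stop, the wing is turned and still up, and nothing is touching the gripper.

```bash
python3 -c "
from h import *
print(r.hand_in())"
```

```text
the job is handed in; nothing more can be done
None
```

I freed the carrier, slid it out against its end stop, let go of both parts and handed the job in at about 17 s. The hand-in gave no verdict.

- **Plunger:** I lifted it about 16 mm, and the force there was about 10.6 N, close to the spring's stated 10 N. I turned it 0.985 rad anticlockwise, towards the rest notch I had seen at about 0.99 rad. I then lowered it to about 10.7 mm and the force stayed at the spring's value (8.9 N). After I let go, the wrist picture showed the cross pin between the brass notch walls. That picture does not give a lift reading, so the final height rests on the arm's position just before release.
- **Carrier:** the tool travelled 100.0 mm from the gripped home position, and I stopped when the force rose to 4.6 N against the stop. There was some sideways and downward force on the way (about 6 N and 8 N), which eased before the stop.
- **Final check:** the last pictures show the carrier edge at the orange stop and the wing still turned and up. The gripper was clear, with wrist force within noise (under 0.5 N), and none of the other things looked moved by eye. No checks failed or disagreed.

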